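# Nudge the gliding dish table under the camera lens

### The job

Pick up the small hand pusher by its stem, set its round foot against the low side of the round gliding table's rim, lift the table gently off its bottom stop where it stands (do not shove it sideways along the stop), and from then on steer it up the slope and across until the dish sits centred under the ring lens. The table slides back by itself, so keep the foot in light, steady contact with the rim all the way (a few newtons, never over 8), touch the table with nothing else and not from on top, keep it off the side and top stops, and leave the bottles, beaker and tissue box alone. Keep the dish centred and still under the lens for about four seconds and finish while still holding the pusher against the rim.

Things in the scene. Friction and masses are not known exactly. Their poses are not given: they have to be found in the camera images.
- table_base: Fixed grey sloping deck, 380 mm (its x) by 400 mm (y), on black feet. Origin on the bench under the deck's centre; z vertical, level x axis points uphill (away from the robot, yaw varies), y left. Deck top 45 mm above the bench at the centre, rising 5 degrees towards +x.
- rise (a joint): Travel (m) of the round table up the slope, along table_base's x tilted up 5 degrees. 0 = bottom stop (start), top stop 0.14. No spring or latch: it slides back down. Nominal mass 3.4 kg (hidden, 0.8 to 1.2 times), so a steady push of about 2.9 N carries it; drag 6 N per m/s, dry friction 0.03 N.
- cross (a joint): Sideways position (m) of the round table along table_base's y, + left, stops at +-0.14. Level and springless: glides freely, nominal 3.0 kg, drag 4 N per m/s, dry friction 0.03 N. Starts at rest at 0.05 to 0.10. Foot left of the rim's lowest point drives it right and vice versa (force = 2.9 N x offset / distance of the axes along the slope), so it runs away from an unsteered foot.
- rim: Aluminium ring round the white-topped round table, 300 mm outer diameter, 28 mm high, turning freely on ball bearings (0.2 kg), so a foot can run along it without dragging. Origin on the table's axis at deck level, z along that axis; the ring spans 22 to 50 mm along z. It fills the table's whole edge.
- dish (a point): Top centre of the clear Petri dish (diameter 90 mm, 12 mm high) in the middle of the round table, on its axis, 65 mm from rim's origin. With rise = 0 and cross = 0 it lies 36 mm from table_base's origin towards -x and 107 mm above the bench; it climbs 87 mm per metre of rise.
- lens_axis (a point): Centre of the black horizontal ring lens (100 mm diameter, 12 mm thick bar), 145 mm above the bench. The dish must come straight under it: up the slope and to the right of its start. Its arm and fixed post (up to 185 mm high) lie on the far (+x) side of the ring.
- pusher: Loose hand pusher standing on the bench at the right front: round grey foot of 40 mm diameter, 40 mm high, with a square aluminium stem of 24 x 24 mm on top (sides along its x and y), 101 mm high in all, 0.15 kg. Origin at the centre of its underside, z up the stem.
- media_bottle: Glass bottle, diameter 80 mm, 160 mm high, blue cap, to the left; leave alone. Origin under its centre.
- wash_bottle: White plastic bottle, diameter 66 mm, 170 mm high, to the right; leave alone. Origin under its centre.
- beaker: Glass beaker, diameter 70 mm, 90 mm high, to the right; leave alone. Origin under its centre.
- tissue_box: Cube-shaped cardboard tissue box, 115 x 115 x 120 mm, to the left; leave alone. Origin under its centre.

How it is judged:
By the outcome, as a careful person would: the job done as asked, in the order asked, and still so for the second after the job is handed in, while the arm keeps its last pose, push and grip.
It also fails if it takes over 72 s, if anything falls off the work surface, if the arm or the gripper's body presses on something with over 40 N, if the wrist force passes 120 N, or if a joint passes its speed limit or range.

### The arm

A 6-joint arm with a two-finger parallel gripper is mounted at the origin on the work surface. World frame = base frame: x ahead of the robot, y to its left, z up, the work surface at z = 0. Lengths are in m, angles in degrees, forces in N, time in s.
With the tool pointing down it reaches from about 0.25 to 0.725 m from the base axis. Payload 9.7 kg.
Tool frame: the origin (TCP) lies between the finger pads; the fingertips stand 19 mm ahead of it and the grasp point (between the pads) is the TCP; z points along the fingers, y is the line along which they close (so a half turn about z gives the same grasp; the last joint's range is limited). The gripper opens to 85 mm and grips with 20 to 120 N. Pads are 22 mm wide; open, the fingers measure 114 mm over their backs; the gripper's body (76 mm by 85 mm) begins 54 mm behind the grasp point. The pads swing forward as they close: fully open they stand 13 mm farther back than shut.
Start: joints at [-70.588, 4.979, 10.078, 95.1, 0, 90], TCP at [0.183, -0.519, 0.25] pointing down, gripper open.
Joint ranges: [-179.16, 179.16], [-48.56, 103.87], [-65.8, 70.77], [-126.05, 130.52], [-82.76, 87.17], [-180, 180]. Speed limits (degrees/s): [127.2, 127.2, 147.25, 180, 180, 180].

### API

Orientations are given as [roll, pitch, yaw] about the fixed x, y, z axes, in that order (R = Rz(yaw) Ry(pitch) Rx(roll)).
In Python, from workcell import bot gives the robot as it stands. The module is installed in compiled form; this text tells all that it offers.
- The arm moves only by the shell command python3 -m crank 'ROWS' [OPENING] [FORCE]. ROWS is JSON, a list that holds one entry, the list of rows, each a list of 6 numbers: the shift along the world's x, y, z as a fraction of full scale, then the turn, a rotation vector about the world's x, y, z as a fraction of full scale. In form: [[[x, y, z, wx, wy, wz], ...]]. A call has 1 to 20 rows; each row shifts and turns the commanded pose from where the row before left it; what a row does not reach is not made up. Full scale, the value 1, is 20 mm for a shift and 0.12 rad for a turn. A row lasts 1/12 s, in which the tool goes at most 41.7 mm and 7.16 degrees, less where a joint would pass 70% of its speed; a pose out of reach is approached as far as the arm can. A call with a number of a shift or a turn outside -1 to 1 is refused whole. A call with a gripper value outside its range is refused whole. OPENING is the opening, from 0 (shut) to 1 (fully open), set as the call begins (- or left out, the last holds). The fingers move at their own pace and stop on an object; FORCE is the grip in N (left out, the last holds). Time passes only in rows, so rows that do not move let the fingers close. It gives the time, the measured TCP pose, the force, the opening and the grip force at its end, in the units of the state.
- bot.get_obs(): the state, without advancing time (a new reading comes with each control period).
- bot.camera(name): name is "scene" or "top" or "wrist"; returns the picture (480x640x3 uint8, red, green, blue); there is no depth.
- bot.camera_model(name): a dict with "vertical_fov" (degrees; the focal length in pixels is half the picture's height over the tangent of half this angle, whatever the lens; pixels are square), "cx", "cy" (the principal point, pixels), "R" (3x3) and "t" (3): a world point X has camera coordinates R X + t. Camera axes: x right, y down, z forward; pixel columns grow to the right and rows downward; lengths in m; the calibration is good to about 2 mm. A picture is of the moment at which its call begins: read the wrist's pose just before it. camera_model takes no time and is no camera call; for the wrist camera it gives the pose at the moment of the call.
- bot.job_done(): hands the job in; it is judged then, once.
The state is a dict: "time": time; "q": joint angles; "qd": joint speeds; "joint_efforts": joint torques, N m; "ee_pos": TCP position; "tcp_rot": TCP orientation; "wrist_force": force on the tool from outside, world axes, zero at the start; "torque": the same for the moment, N m; "opening": finger opening in m; "grasp_force": force on a finger pad.
Only numpy, scipy, OpenCV 4.12 (cv2) and the standard library are available. Lean on these libraries where they do the work, as an engineer would, in place of code of your own. Each camera call takes 0.05 s, during which the arm holds its last target. There are 200 camera calls.

## Working session

There is one attempt and no reset: what is moved stays moved. The work goes in short steps, Python scripts to look and compute and a shell command to move; the robot and the scene stay as the last step left them, time stands still between calls to the robot, and variables do not carry over. Pictures are saved under pics/ and viewed, at most 10 in all, crops included, and the job is handed in when it is done.

```bash
mkdir -p pics
python3 - <<'E'
from workcell import bot
import cv2
for n in("scene","top"):
    cv2.imwrite(f"pics/{n}0.png",bot.camera(n)[:,:,::-1]); m=bot.camera_model(n); print(n,m)
print(bot.get_obs())
E
```

```text
scene {'vertical_fov': 48.88843039880771, 'cx': 315.06645877917026, 'cy': 238.92581849578315, 'R': array([[ 0.54326659,  0.83954182,  0.00556205],
       [ 0.72754422, -0.46746627, -0.50215006],
       [-0.41897591,  0.27684799, -0.86476261]]), 't': array([-0.30089045, -0.36440543,  1.52649978])}
top {'vertical_fov': 53.15908539583268, 'cx': 320.4689985619071, 'cy': 235.32060497157588, 'R': array([[-0.00620292, -0.99991416,  0.01154076],
       [-0.99003907,  0.0045175 , -0.14072042],
       [ 0.14065621, -0.01229868, -0.98998211]]), 't': array([-0.02295456,  0.57136948,  1.33771258])}
{'time': 0.1, 'q': array([-7.05881426e+01,  5.00921559e+00,  1.00411106e+01,  9.51003505e+01,
        2.24861521e-03,  9.00005704e+01]), 'qd': array([-0.04186274, -0.07933119,  0.13264109,  0.02660239, -0.06224831,
       -0.02448636]), 'joint_efforts': array([ 2.27722394e-04, -5.21558654e+01,  4.65654337e+01,  1.60969736e-02,
       -7.09746757e-06, -4.31899892e-06]), 'ee_pos': array([ 0.18274781, -0.51856654,  0.24966076]), 'tcp_rot': array([-1.79931544e+02, -2.24793207e-03,  1.94112843e+01]), 'wrist_force': array([-0.01705307,  0.9519748 , -1.27056913]), 'torque': array([ 0.04416819,  0.03257387, -0.02211236]), 'grasp_force': 0.0, 'opening': 0.08559655425258368}
```

View pics/scene0.png

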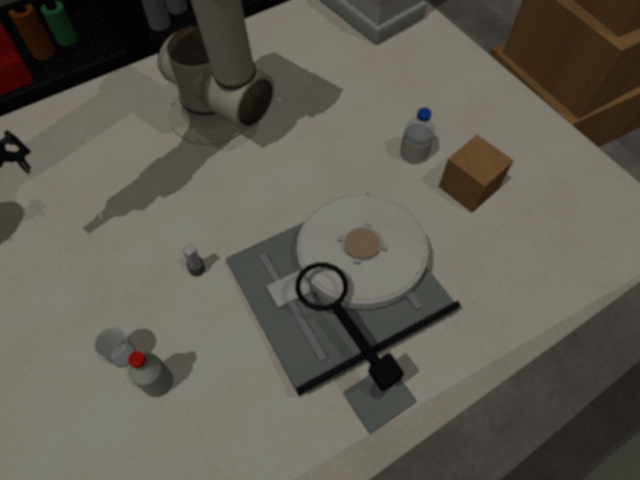

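View pics/top0.png

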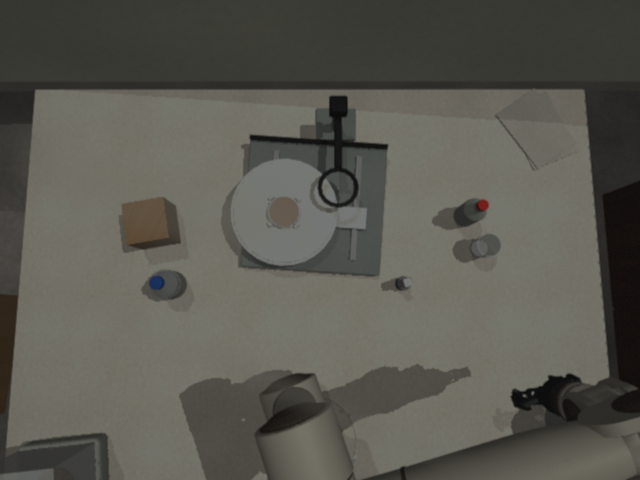

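The scene view shows the pusher at (194,260), the dish at (362,243) and the ring at (321,287). In the top view the pusher is at (403,284), the dish at (284,212) and the ring at (338,187). The deck corners in the top view are at about (250,140), (387,147), (379,275) and (239,267).

```bash
cat > h.py <<'E'
from workcell import bot
import cv2, numpy as np
def cam(n):
    m=bot.camera_model(n); f=240/np.tan(np.radians(m["vertical_fov"]/2)); return m,f
def onz(n,p,z):
    m,f=cam(n); d=m["R"].T@np.array([(p[0]-m["cx"])/f,(p[1]-m["cy"])/f,1]); c=-m["R"].T@m["t"]
    return c+d*(z-c[2])/d[2]
def proj(n,X):
    m,f=cam(n); x=m["R"]@np.array(X)+m["t"]; return np.array([m["cx"]+f*x[0]/x[2],m["cy"]+f*x[1]/x[2]])
def blob(mask,near,r):
    w=np.zeros(mask.shape,np.uint8); cv2.circle(w,near,r,255,-1)
    k,l,s,c=cv2.connectedComponentsWithStats((mask&(w>0)).astype(np.uint8)); i=1+np.argmax(s[1:,4]); return l==i,s[i],c[i]
E
python3 - <<'E'
from h import *
for n,dn,rn,pn in(("top",(284,212),(338,187),(403,284)),("scene",(362,243),(321,287),(194,260))):
    im=cv2.imread(f"pics/{n}0.png").astype(int); b,g,r=im[...,0],im[...,1],im[...,2]
    m,s,c=blob((r-b>22),dn,22); print(n,"dish",s,c,onz(n,c,.104))
    dark=im.max(2)<50
    ys,xs=np.where(dark); 
    d=np.hypot(xs-rn[0],ys-rn[1]); k=(d<28)
    m,s,c=blob(dark,rn,29)
    h=cv2.findContours((~dark).astype(np.uint8)*255,cv2.RETR_LIST,cv2.CHAIN_APPROX_NONE)[0]
    h=[q for q in h if cv2.pointPolygonTest(q,(float(rn[0]),float(rn[1])),False)>0 and cv2.contourArea(q)<3000]
    for q in h: e=cv2.fitEllipse(q); print("ring",e,onz(n,e[0],.145),onz(n,e[0],.151))
    x,y=pn; cv2.imwrite(f"pics/p{n}.png",cv2.resize(im[y-30:y+30,x-30:x+30].astype(np.uint8),(400,400),interpolation=cv2.INTER_CUBIC))
a=cv2.imread("pics/ptop.png");b=cv2.imread("pics/pscene.png");cv2.imwrite("pics/p.png",np.hstack([a,b]))
c=[onz("top",p,z) for p,z in(((250,140),.062),((387,147),.062),((379,275),.028),((239,267),.028))]
for q in c: print(q)
for i in range(4): print(np.degrees(np.arctan2(*(c[(i+1)%4]-c[i])[1::-1])),np.linalg.norm(c[(i+1)%4]-c[i]))
E
```

```text
top dish [286 199   3   1   3] [287. 199.] [0.66415305 0.06674255 0.104     ]
ring ((337.26593017578125, 187.22280883789062), (30.882230758666992, 32.10659408569336), 90.86520385742188) [ 0.68700011 -0.07077728  0.145     ] [ 0.68552569 -0.07048349  0.151     ]
scene dish [345 228  35  31 840] [361.90238095 242.88214286] [0.63265134 0.07427387 0.104     ]
ring ((321.9627380371094, 284.7544250488281), (35.0811882019043, 43.47056198120117), 100.12979888916016) [ 0.6866036 -0.069841   0.145    ] [ 0.68890729 -0.07147424  0.151     ]
[0.84881191 0.17722732 0.062     ]
[ 0.82678981 -0.22091217  0.062     ]
[ 0.4572336  -0.19346278  0.028     ]
[0.48234923 0.20796447 0.028     ]
-93.16594754196011 0.39874808238410747
175.75206306992644 0.37213069894276707
86.41990871103273 0.40221217994910363
-4.794475702150567 0.3693178343120076
```

View pics/p.png

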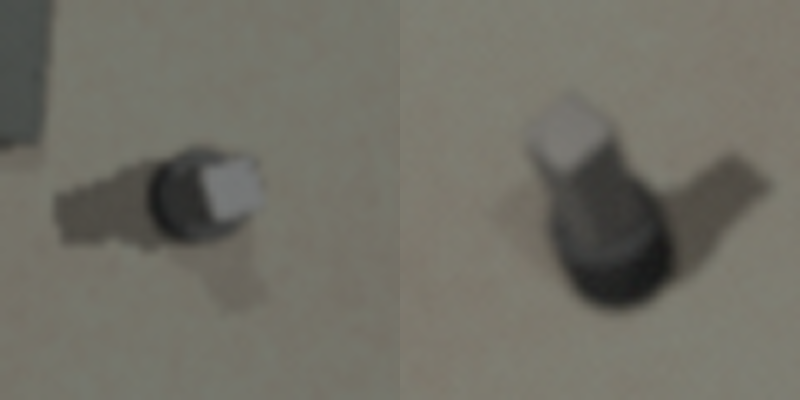

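The crop shows the stem top centred at about (407.8,282.5) in the top view and (189.5,249.8) in the scene view. The stem is turned by roughly 10–15° in the image.

```bash
cat >> h.py <<'E'
from scipy.optimize import least_squares
YAW=np.radians(-4.0); U=np.array([np.cos(YAW),np.sin(YAW),0]); V=np.array([-np.sin(YAW),np.cos(YAW),0])
LENS=np.array([.6868,-.0703])
TH=np.radians(5); N=-np.sin(TH)*U+np.array([0,0,np.cos(TH)])
HOME=None
def dishpos(a,b,ref,z0):   # point at ref + a uphill(level) + b left
    return np.array([ref[0],ref[1],0])+a*U+b*V+np.array([0,0,z0+a*np.tan(TH)])
def chroma(im):
    im=im.astype(float); s=im.sum(2); return (im[...,0]-im[...,2])/(s+15), s
def fit(imgs,x0,ref,z0,fixR=None,names=("scene","top")):
    """fit brown disc: params a,b,(R); imgs dict name->rgb"""
    data=[]
    for n in names:
        c,s=chroma(imgs[n]); p=proj(n,dishpos(x0[0],x0[1],ref,z0)).round().astype(int)
        yy,xx=np.mgrid[p[1]-26:p[1]+27,p[0]-26:p[0]+27]; ok=cv2.erode((s>110).astype(np.uint8),np.ones((3,3)))>0
        c=cv2.GaussianBlur(c,(0,0),.7)[yy,xx]; o=ok[yy,xx]
        m,f=cam(n); cc=-m["R"].T@m["t"]
        d=np.stack([(xx-m["cx"])/f,(yy-m["cy"])/f,np.ones_like(xx)],-1)@m["R"]
        data.append((c,o,d,cc))
    def res(p):
        P=dishpos(p[0],p[1],ref,z0); out=[]
        R=fixR or p[2]
        for c,o,d,cc in data:
            t=((P-cc)@N)/(d@N); X=cc+d*t[...,None]; r=np.linalg.norm(X-P,axis=-1)
            mdl=1/(1+np.exp(np.clip((r-R)/.0012,-40,40)))
            w=o&(r<.042)
            A=np.stack([mdl[w],np.ones(w.sum())],1); k=np.linalg.lstsq(A,c[w],rcond=None)[0]
            e=np.where(o&(r<.042),c-mdl*k[0]-k[1],0); out.append(e.ravel())
        return np.concatenate(out)*100
    q=least_squares(res,x0 if fixR else [*x0,.03],x_scale=.01,diff_step=1e-3,loss="soft_l1")
    return q.x,np.sqrt(np.mean(q.fun**2))
E
python3 - <<'E'
from h import *
im={n:cv2.imread(f"pics/{n}0.png")[:,:,::-1] for n in("scene","top")}
for n in im:
    c,s=chroma(im[n]); p=(362,243) if n=="scene" else (284,212); print(n,c[p[1],p[0]],s[p[1],p[0]],c[p[1]-20,p[0]],s[p[1]-20,p[0]])
ref=(.632,.074)
for z in (.097,.102,.107):
    for nm in(("scene",),("top",),("scene","top")):
        try:
            q,e=fit(im,[1e-3,1e-3],ref,z,names=nm); print(z,nm,q,e,dishpos(q[0],q[1],ref,z))
        except Exception as x: print(x)
print("stem",onz("top",(407.8,282.5),.101),onz("scene",(189.5,249.8),.101))
T=np.array([(200,168),(252,155),(265,205),(212,222)])/6.667+(373,254)
S=np.array([(170,90),(215,135),(158,178),(125,130)])/6.667+(164,230)
for n,C in(("top",T),("scene",S)):
    w=[onz(n,p,.101)[:2] for p in C]
    for i in range(4): d=w[(i+1)%4]-w[i]; print(n,np.degrees(np.arctan2(d[1],d[0]))%90,np.linalg.norm(d))
# foot bottom in scene: front-most foot ellipse ~ (615-400,305)
print(onz("scene",(164+215/6.667,230+307/6.667),0))
E
```

```text
scene 0.12406015037593984 251.0 0.03561643835616438 350.0
top 0.07420494699646643 268.0 0.0055248618784530384 347.0
0.097 ('scene',) [-0.00278027  0.00293204  0.03985133] 0.20002613123623164 [0.62943103 0.07711884 0.09675676]
0.097 ('top',) [0.00125171 0.00077314 0.03108324] 0.6119119356125312 [0.63330259 0.07468394 0.09710951]
0.097 ('scene', 'top') [-0.0019814   0.00277113  0.03975767] 0.25132235588275814 [0.63021673 0.07690259 0.09682665]
0.102 ('scene',) [-0.00045222  0.00099977  0.03971792] 0.20629142323469177 [0.63161863 0.07502888 0.10196044]
0.102 ('top',) [0.00126365 0.0007412  0.03152155] 0.6544687595858193 [0.63331227 0.07465124 0.10211055]
0.102 ('scene', 'top') [-0.00092798  0.00148329  0.03949434] 0.2188126019299776 [0.63117775 0.0755444  0.10191881]
0.107 ('scene',) [ 0.00187277 -0.00092361  0.03949288] 0.20727745132068293 [0.63380378 0.07294801 0.10716385]
0.107 ('top',) [-0.00243544  0.00174962  0.03944567] 0.1367843454866699 [0.62969254 0.07591525 0.10678693]
0.107 ('scene', 'top') [ 0.0007957  -0.00021954  0.0389798 ] 0.4600668043069356 [0.63277844 0.07372549 0.10706961]
stem [ 0.43225173 -0.26148026  0.101     ] [ 0.43681888 -0.26034755  0.101     ]
top 13.564646283777094 0.022018007104829047
top 12.851164768003827 0.02084110383911796
top 17.19620968753746 0.022839865665265906
top 10.9043419347839 0.0223102164607632
scene 11.809739189532102 0.02442240643158222
scene 10.893656253830528 0.023765756969525754
scene 3.1392551764680263 0.022605191793937034
scene 16.571540462647306 0.020425450998723838
[ 0.44897414 -0.27078941  0.        ]
```

```bash
python3 -m crank '[[[0.5,0.5,0,0,0,0],[0.9,0.92,-0.25,-0.08,0,-0.08],[0.9,0.92,-0.25,0.08,0,-0.08],[0.9,0.92,-0.25,0,0,-0.08],[0.9,0.92,-0.25,0,0,-0.08],[0.9,0.92,-0.25,0,0,-0.08],[0.9,0.92,-0.25,0,0,-0.08],[0.9,0.92,-0.25,0,0,-0.08],[0.9,0.92,-0.25,0,0,-0.08],[0.9,0.92,-0.25,0,0,-0.08],[0.9,0.92,-0.25,0,0,-0.08],[0.9,0.92,-0.25,0,0,-0.08],[0.9,0.92,-0.25,0,0,-0.08],[0.9,0.92,-0.25,0,0,-0.08],[0.4,0.4,-0.25,0,0,-0.04],[0,0,0,0,0,0],[0,0,0,0,0,0]]]' 1
sed -i 's/r<.042/r<.05/g' h.py
python3 - <<'E'
from h import *
m,f=cam("wrist"); w=bot.camera("wrist"); cv2.imwrite("pics/w1.png",w[:,:,::-1]); o=bot.get_obs(); print(o["ee_pos"],o["tcp_rot"])
print("pred stem top",proj("wrist",[.4345,-.261,.101]), m)
im={n:cv2.imread(f"pics/{n}0.png")[:,:,::-1] for n in("scene","top")}
for nm in(("scene",),("top",),("scene","top")):
    for z in(.098,.101,.104):
        q,e=fit(im,[1e-3,1e-3],(.631,.075),z,fixR=.0393,names=nm); print(nm,z,e,dishpos(q[0],q[1],(.631,.075),z))
E
```

```text
time: 1.52
ee_pos: [0.4348, -0.2605, 0.1799]
tcp_rot: [-180.0, 0.1, 12.1]
wrist_force: [-0.3, -0.0, -0.1]
opening: 0.0851
grasp_force: 0.0
[ 0.4345943  -0.26117627  0.18028826] [-1.79988813e+02  2.62171832e-02  1.20370826e+01]
pred stem top [318.54793495 266.60063353] {'vertical_fov': 67.77491686972525, 'cx': 319.143157940734, 'cy': 246.36183317384646, 'R': array([[ 2.10743952e-01, -9.77541250e-01, -3.03021950e-04],
       [-9.31998329e-01, -2.01019043e-01,  3.01613094e-01],
       [-2.94900154e-01, -6.32807195e-02, -9.53430359e-01]]), 't': array([-0.34643037,  0.3347548 ,  0.42468974])}
('scene',) 0.098 0.5991365442063336 [0.63009879 0.07656415 0.0979118 ]
('scene',) 0.101 0.5735315569897539 [0.63134502 0.07534844 0.10102799]
('scene',) 0.104 0.5474569523615722 [0.63264278 0.07410709 0.10414882]
('top',) 0.098 0.2896477196387224 [0.63139566 0.07642278 0.09802585]
('top',) 0.101 0.2803410009732551 [0.63073625 0.07629661 0.10096907]
('top',) 0.104 0.27258031447436193 [0.63022494 0.07607004 0.10392583]
('scene', 'top') 0.098 0.4958612594543488 [0.63066841 0.0763651  0.09796273]
('scene', 'top') 0.101 0.46615480977332185 [0.63096956 0.07578686 0.10099254]
('scene', 'top') 0.104 0.5370809295213049 [0.63149097 0.07502546 0.10404269]
```

View pics/w1.png

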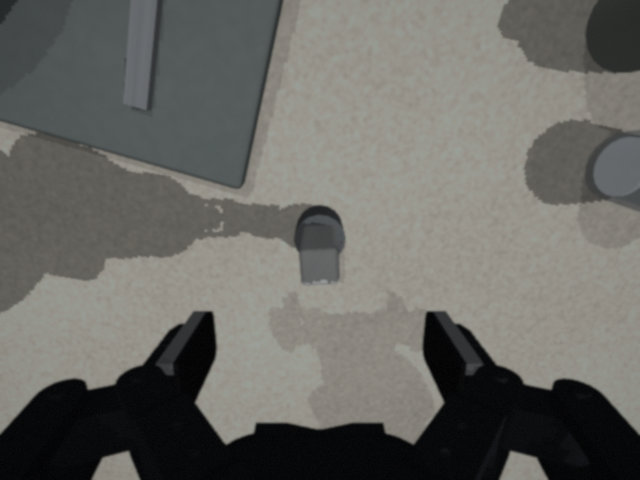

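The wrist view shows the stem top centred at (320.5,265.5), within 1.5 mm of the prediction and square with the pads. The deck's right front corner is at (242,187). I'll descend and grip.

```bash
python3 - <<'E'
from h import *
print(onz("wrist",(320.5,265.5),.101))
a=onz("wrist",(2,121),.0284);b=onz("wrist",(241,186),.0284);print(a,b,np.degrees(np.arctan2(*(a-b)[1::-1]))-90)
for z in(.04,.041,.042): c=onz("wrist",(281,10),z);print(c,np.degrees(np.arctan2(*(c-b)[1::-1])), .0284+np.linalg.norm((c-b)[:2])*.0875)
E
python3 -m crank '[[[0.01,-0.02,-0.2,0,0,0],[0.01,-0.02,-0.5,0,0,0],[0,-0.02,-0.6,0,0,0],[0,0,-0.6,0,0,0],[0,0,-0.6,0,0,0],[0,0,-0.6,0,0,0],[0,0,-0.6,0,0,0],[0,0,-0.6,0,0,0],[0,0,-0.4,0,0,0],[0,0,-0.3,0,0,0],[0,0,0,0,0,0],[0,0,0,0,0,0]]]' 1 && python3 -m crank '[[[0,0,0,0,0,0],[0,0,0,0,0,0],[0,0,0,0,0,0],[0,0,0,0,0,0],[0,0,0,0,0,0],[0,0,0,0,0,0],[0,0,0,0,0,0],[0,0,0,0,0,0],[0,0,0,0,0,0],[0,0,0,0,0,0]]]' 0 70
```

```text
[ 0.43544569 -0.26200888  0.101     ]
[ 0.46996499 -0.01741684  0.0284    ] [ 0.45973161 -0.19454818  0.0284    ] -3.3064631035219065
[ 0.57867676 -0.20542635  0.04      ] -5.225467374114556 0.03885113539259366
[ 0.57841667 -0.20557667  0.041     ] -5.308811226636624 0.03882968122629097
[ 0.57815659 -0.20572699  0.042     ] -5.392498489597041 0.03880824921944408
time: 2.57
ee_pos: [0.4352, -0.2627, 0.0803]
tcp_rot: [-180.0, 0.0, 12.0]
wrist_force: [0.6, 0.1, 0.3]
opening: 0.0852
grasp_force: 0.0
time: 3.4
ee_pos: [0.4353, -0.2627, 0.0804]
tcp_rot: [180.0, -0.0, 12.0]
wrist_force: [-0.9, 0.5, 1.2]
opening: 0.0228
grasp_force: 70.4
```

```bash
python3 -m crank '[[[0,0,0.2,0,0,0],[0,0,0.5,0,0,0],[0,0,0.7,0,0,0],[0,0,0.7,0,0,0],[0,0,0.5,0,0,0],[0,0.2,0.4,0,0,0],[0,0.5,0,0,0,0],[0,0.8,0,0,0,0],[0,1,0,0,0,0],[0,1,0,0,0,0],[0,1,0,0,0,0],[0,1,0,0,0,0],[0,1,0,0,0,0],[0,1,0,0,0,0],[0,1,0,0,0,0],[0,1,0,0,0,0],[0,1,0,0,0,0],[0,1,0,0,0,0],[0,1,0,0,0,0],[0,1,0,0,0,0]]]' && python3 -m crank '[[[0,1,0,-0.01,-0.1,0],[0,1,0,-0.01,-0.1,0],[0,1,0,-0.01,-0.1,0],[0,0.6,0,-0.01,-0.1,0],[0,0.4,0,-0.01,-0.1,0],[0,0.1,0,0,-0.1,0],[0,0,0,0,-0.1,0],[0,0,0,0,-0.03,0],[0,0,0,0,0,0],[0,0,0,0,0,0],[0,0,0,0,0,0]]]'
python3 - <<'E'
from h import *
o=bot.get_obs(); print(o["ee_pos"],o["tcp_rot"],o["wrist_force"])
a=bot.camera("scene");b=bot.camera("top");w=bot.camera("wrist")
i=[x[:,:,::-1] for x in(a,b,w)]
cv2.imwrite("pics/s2.png",i[0]);cv2.imwrite("pics/t2.png",i[1]);cv2.imwrite("pics/w2.png",i[2])
cv2.imwrite("pics/m2.png",np.hstack([cv2.resize(i[0][120:300,200:400],(400,360)),cv2.resize(i[1][150:330,200:400],(400,360))]))
q,e=fit({"scene":a,"top":b},[1e-3,1e-3],(.631,.0757),.101,fixR=.0393); print(q,e)
E
```

```text
time: 5.07
ee_pos: [0.4344, 0.0088, 0.1397]
tcp_rot: [-180.0, 0.1, 12.0]
wrist_force: [0.7, -0.1, -1.8]
opening: 0.023
grasp_force: 70.1
time: 5.98
ee_pos: [0.4357, 0.087, 0.1403]
tcp_rot: [178.7, -4.8, 12.1]
wrist_force: [-0.4, 0.6, -1.4]
opening: 0.023
grasp_force: 70.0
[0.43565113 0.08696533 0.14030152] [178.68937438  -4.82644612  12.09251515] [-0.40736091  0.62519635 -1.40029207]
[-5.59412444e-05  1.08186339e-04] 0.46756266725980833
```

View pics/m2.png

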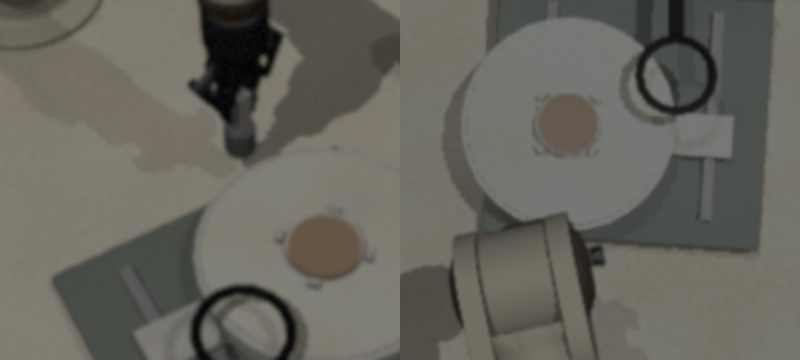

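View pics/w2.png

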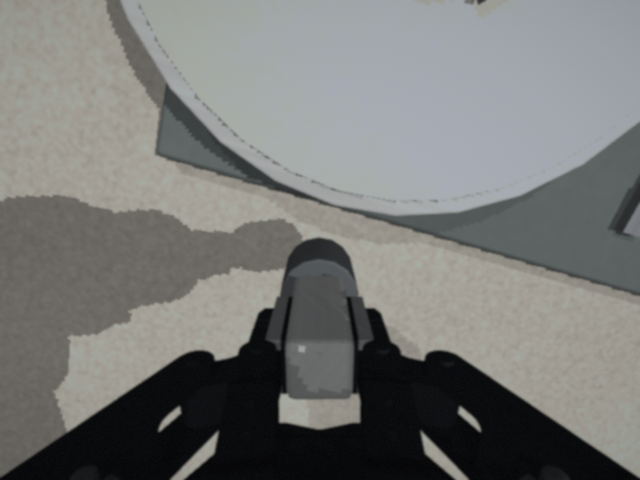

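The scene and top crops show the pusher hanging straight at the low side of the table, with the dish and ring unobstructed. In the wrist view the foot is centred at (320,265), the rim's low edge is near (400,214), and the deck's left corner is at (157,153).

```bash
cat > est.py <<'E'
from h import *
import json,os,sys
REF=(.631,.0757); Z=.101; US=np.cos(TH)*U+np.array([0,0,np.sin(TH)])
from scipy.spatial.transform import Rotation as Ro
o=bot.get_obs(); im={n:bot.camera(n) for n in("scene","top")}
L=json.load(open("log.json")) if os.path.exists("log.json") else []
x0=L[-1][1:3] if L else [1e-3,1e-3]
if len(L)>1 : x0=[2*x0[0]-L[-2][1],2*x0[1]-L[-2][2]]
q,e=fit(im,[x+1e-6 for x in x0],REF,Z,fixR=.0393)
P=dishpos(q[0],q[1],REF,Z); O=P-.059*N
tz=Ro.from_euler("xyz",o["tcp_rot"],degrees=True).as_matrix()[:,2]
F=o["ee_pos"]+tz*.056-O   # foot axis about mid contact, relative to rim origin
fu,fv,fn=F@US,F@V,F@N
top=P+.006*N; g=LENS-top[:2]
L.append([o["time"],q[0],q[1],o["ee_pos"].tolist()]); json.dump(L,open("log.json","w"))
r=L[-4:]; v=[0,0]
if len(r)>1:
    t=np.array([x[0] for x in r]); k=min(2,len(r)-1)
    v=[np.polyfit(t-t[-1],[x[i] for x in r],k)[-2] for i in(1,2)]
print(f"t {o['time']:.2f} up {q[0]*1e3:.1f} left {q[1]*1e3:.1f} mm err {e:.2f} | v up {v[0]*1e3:.1f} left {v[1]*1e3:.1f} mm/s | to go up {g@U[:2]*1e3:.1f} left {g@V[:2]*1e3:.1f}")
print(f"foot rel axis: up {fu*1e3:.1f} left {fv*1e3:.1f} gap {(np.hypot(fu,fv)-.17)*1e3:.1f} bottom h {fn*1e3-24:.1f} tilt {np.degrees(np.arccos(-tz@N)):.1f} | wf up {o['wrist_force']@US:.1f} left {o['wrist_force']@V:.1f} nrm {o['wrist_force']@N:.1f} | tcp {o['ee_pos'].round(4)} grip {o['grasp_force']:.0f} op {o['opening']*1e3:.1f}")
E
python3 - <<'E'
from h import *
# same arm pose still: deck left corner from wrist
a=onz("wrist",(157,154),.0284); b=np.array([.45973,-.19455,.0284]); print(a,np.linalg.norm(a-b),np.degrees(np.arctan2(*(a-b)[1::-1]))-90)
E
python3 -m crank '[[[0.1,0.02,-0.2,0,0,0],[0.1,0.03,-0.4,0,0,0],[0.13,0.02,-0.35,0,0,0],[0.1,0.02,-0.18,0,0,0],[0,0,0,0,0,0],[0,0,0,0,0,0],[0,0,0,0,0,0]]]'; python3 est.py
```

```text
[0.48646757 0.20294832 0.0284    ] 0.3983965534499635 -3.8481815886934783
time: 6.72
ee_pos: [0.4442, 0.0893, 0.1178]
tcp_rot: [178.7, -4.8, 12.2]
wrist_force: [-0.2, 0.6, -1.3]
opening: 0.0236
grasp_force: 70.0
t 6.72 up -0.0 left 0.1 mm err 0.47 | v up 0.0 left 0.0 mm/s | to go up 66.4 left -141.8
foot rel axis: up -185.1 left 0.5 gap 15.1 bottom h 12.0 tilt 0.1 | wf up -0.4 left 0.6 nrm -1.3 | tcp [0.4442 0.0893 0.1178] grip 70 op 23.6
```

```bash
python3 -m crank '[[[0.05,-0.0035,0.0045,0,0,0],[0.1,-0.007,0.009,0,0,0],[0.1,-0.007,0.009,0,0,0],[0.1,-0.007,0.009,0,0,0],[0.1,-0.007,0.009,0,0,0],[0.1,-0.007,0.009,0,0,0],[0.05,-0.0035,0.0045,0,0,0],[0.02,-0.0014,0.0018,0,0,0],[0,0,0,0,0,0],[0,0,0,0,0,0]]]'; python3 est.py
```

```text
time: 7.65
ee_pos: [0.4565, 0.0884, 0.1187]
tcp_rot: [178.7, -4.8, 12.2]
wrist_force: [-0.5, 0.5, -1.3]
opening: 0.0231
grasp_force: 70.0
t 7.65 up -0.0 left 0.1 mm err 0.47 | v up -0.0 left 0.0 mm/s | to go up 66.4 left -141.8
foot rel axis: up -172.7 left 0.5 gap 2.7 bottom h 11.9 tilt 0.1 | wf up -0.7 left 0.5 nrm -1.3 | tcp [0.4565 0.0884 0.1187] grip 70 op 23.1
```

```bash
python3 -m crank '[[[0.012,-0.001,0.001,0,0,0],[0.012,-0.001,0.001,0,0,0],[0.012,-0.001,0.001,0,0,0],[0.012,-0.001,0.001,0,0,0],[0.012,-0.001,0.001,0,0,0],[0.012,-0.001,0.001,0,0,0],[0.012,-0.001,0.001,0,0,0],[0.012,-0.001,0.001,0,0,0],[0.012,-0.001,0.001,0,0,0],[0.012,-0.001,0.001,0,0,0],[0.012,-0.001,0.001,0,0,0],[0.012,-0.001,0.001,0,0,0]]]'; python3 est.py
```

```text
time: 8.75
ee_pos: [0.4595, 0.0882, 0.1191]
tcp_rot: [178.7, -4.8, 12.2]
wrist_force: [-0.4, -0.1, -2.1]
opening: 0.0232
grasp_force: 70.0
t 8.75 up -0.0 left 0.1 mm err 0.47 | v up 0.0 left 0.0 mm/s | to go up 66.4 left -141.9
foot rel axis: up -169.7 left 0.4 gap -0.3 bottom h 12.0 tilt 0.1 | wf up -0.6 left -0.2 nrm -2.1 | tcp [0.4595 0.0882 0.1191] grip 70 op 23.2
```

```bash
python3 -m crank '[[[0.012,-0.001,0.001,0,0,0],[0.012,-0.001,0.001,0,0,0],[0.012,-0.001,0.001,0,0,0],[0.012,-0.001,0.001,0,0,0],[0.012,-0.001,0.001,0,0,0],[0.012,-0.001,0.001,0,0,0]]]'; python3 est.py
```

```text
time: 9.35
ee_pos: [0.4608, 0.0881, 0.1191]
tcp_rot: [178.7, -4.8, 12.2]
wrist_force: [-3.0, 0.3, -0.7]
opening: 0.0231
grasp_force: 70.1
t 9.35 up 1.1 left 0.2 mm err 0.48 | v up 1.4 left 0.1 mm/s | to go up 65.2 left -141.9
foot rel axis: up -169.6 left 0.4 gap -0.4 bottom h 11.9 tilt 0.1 | wf up -3.1 left 0.1 nrm -0.4 | tcp [0.4608 0.0881 0.1191] grip 70 op 23.1
```

```bash
cat > go.py <<'E'
import sys; from h import *; import json,os
from scipy.spatial.transform import Rotation as Ro
n=int(sys.argv[1]); cams=sys.argv[2].split(",") if len(sys.argv)>2 else ["top"]
REF=(.631,.0757); Z=.101; US=np.cos(TH)*U+np.array([0,0,np.sin(TH)]); DT=1/12; D=.1696
W,M,C,FR=2.9,3.0,4.0,.03
S=json.load(open("S.json")) if os.path.exists("S.json") else dict(y=.0001,v=0.,b=0.,P=np.diag([1e-7,1e-6,1e-6]).tolist(),t=9.35,C=[.46082,.08804,.11906],T0=None,fv=None,rows=0)
o=bot.get_obs(); t=o["time"]; im={k:bot.camera(k) for k in cams}
x0=S.get("x0",[.0011,.0001])
q,e=fit(im,x0,REF,Z,fixR=.0393,names=cams); a,y=q
if cams==["top"]: y-=.0004; a+=.0002     # top-only vs both calibration
P=dishpos(a,y,REF,Z); O=P-.059*N; g=LENS-(P+.006*N)[:2]; gu,gv=g@U[:2],g@V[:2]
def fr(v,f): # dry friction
    return -FR*np.sign(v) if abs(v)>2e-4 else -np.clip(f,-FR,FR)
def step(y,v,b,fv,dt):
    k=10
    for _ in range(k):
        off=fv+b-y; f=-W*off/np.sqrt(D**2-off**2)-C*v; v2=v+(f+fr(v,f))/M*dt/k
        if v*v2<0 and abs(f)<FR: v2=0
        v=v2; y+=v*dt/k
    return y,v
# Kalman: propagate through recorded foot track (deck lateral coordinate), then correct
if S["fv"]:
    x=np.array([S["y"],S["v"],S["b"]]); Pk=np.array(S["P"]); tt=S["t"]
    for f1,dt in S["fv"]:
        y2,v2=step(*x,f1,dt); a21=W/D/M
        A=np.array([[1,dt,0],[a21*dt,1-C/M*dt,-a21*dt],[0,0,1]]); x=np.array([y2,v2,x[2]]); Pk=A@Pk@A.T+np.diag([1e-9,2e-7,1e-8])
    H=np.array([1,0,0]); inn=y-x[0]; K=Pk@H/(Pk[0,0]+(.0004)**2); x=x+K*inn; Pk=Pk-np.outer(K,H@Pk)
    S["y"],S["v"],S["b"]=x; S["P"]=Pk.tolist()
else: inn=0.; S["T0"]=t; S["a0"]=a; S["y0"]=y
T0,TT=S["T0"],14.; ag,yg=a+gu,y+gv
def mj(t,p,q):
    s=np.clip((t-T0)/TT,0,1); k=1/TT if s<1 else 0
    return p+(q-p)*s**3*(10-15*s+6*s*s),(q-p)*k*30*s*s*(1-s)**2,(q-p)*k*k*60*s*(1-s)*(1-2*s)
Cm=np.array(S["C"]); mt=o["ee_pos"]
foot=lambda tcp:(tcp-.056*N-np.array([REF[0],REF[1],Z])+.059*N)   # relative to rim origin at a=0,y=0
Fm=foot(mt); fu0,fv0=foot(Cm)@US,foot(Cm)@V
off=fv0-y
print(f"t {t:.2f} plan {np.clip((t-T0)/TT,0,1):.2f} up {a*1e3:.1f} left {y*1e3:.1f} fit {e:.2f} innov {inn*1e3:.1f} v {S['v']*1e3:.1f} bias {S['b']*1e3:.1f} | to go up {gu*1e3:.1f} left {gv*1e3:.1f} | track err {(mj(t,S['y0'],yg)[0]-S['y'])*1e3:.1f}")
print(f"foot off {off*1e3:.1f} gap {(np.hypot(Fm@US-a/np.cos(TH),Fm@V-y)-.17)*1e3:.1f} cmd-meas {((Cm-mt)*1e3).round(1)} h {Fm@N*1e3-24:.1f} wf up {o['wrist_force']@US:.1f} left {o['wrist_force']@V:.1f} nrm {o['wrist_force']@N:.1f} rot {o['tcp_rot'].round(1)} op {o['opening']*1e3:.1f}")
# plan rows; the hold during the camera calls first
x=[S["y"],S["v"]]; b=S["b"]; h=.05*len(cams); x=list(step(*x,b,fv0,h)); tr=[(fv0,h)]
R=[]; cur=Cm.copy(); fv=fv0; tn=t+h; ka=a-(fu0+np.sqrt(D**2-off**2))*np.cos(TH)   # rise calibration of contact distance
ka=0.7*S.get("ka",ka)+.3*ka
S["ka"]=ka
for i in range(n):
    tn+=DT; yd,vd,ad=mj(tn,S["y0"],yg); acc=ad+2.5*(yd-x[0])+3.2*(vd-x[1])
    vs=vd if abs(vd)>1e-3 else (yd-x[0]) if abs(yd-x[0])>.0012 else 0
    od=-D/W*(M*acc+C*x[1]+FR*np.clip(vs/2e-3,-1,1)); od=np.clip(od,-.03,.03)
    fn=np.clip(x[0]+od-b,fv-.0035,fv+.0035)
    au=mj(tn,S["a0"],ag)[0]; ofn=fn-(x[0]+x[1]*DT); tu=(au-ka)/np.cos(TH)-np.sqrt(D**2-ofn**2)
    tu=np.clip(tu,foot(cur)@US-.0012,foot(cur)@US+.0012)
    d=(tu-foot(cur)@US)*US+(fn-foot(cur)@V)*V
    r=(d/.02).round(3); R.append(r.tolist()); cur=cur+r*.02
    x=list(step(*x,b,(fv+fn)/2,DT)); tr.append(((fv+fn)/2,DT)); fv=fn
S.update(C=cur.tolist(),fv=tr,x0=[mj(tn,S["a0"],ag)[0]-0,x[0]]); json.dump(S,open("S.json","w"))
print("pred end left %.1f v %.1f off %.1f"%(x[0]*1e3,x[1]*1e3,(fv-x[0])*1e3))
print("[["+",".join("[%g,%g,%g,0,0,0]"%tuple(r) for r in R)+"]]")
E
python3 go.py 8
```

```text
t 9.45 plan 0.00 up 1.2 left 0.4 fit 0.29 innov 0.0 v 0.0 bias 0.0 | to go up 65.2 left -142.1 | track err 0.3
foot off 0.1 gap -0.5 cmd-meas [-0.1  0.  -0.1] h 11.9 wf up -2.9 left -0.1 nrm -0.4 rot [178.7  -4.8  12.2] op 23.4
pred end left 0.1 v 0.0 off 0.7
[[[-0.001,-0.019,0,0,0,0],[0,0.004,-0,0,0,0],[0.001,0.004,0,0,0,0],[0,0.004,-0,0,0,0],[0.001,0.005,0,0,0,0],[0.001,0.006,0,0,0,0],[0.002,0.007,0,0,0,0],[0.001,0.006,0,0,0,0]]]
```

```bash
rm S.json; sed -i 's/^def mj(t,p,q):/def mj(t,p,q,T0=None,TT=14.):\n    T0=T0 or S["T0"]+1/; s/mj(tn,S\["a0"\],ag)/mj(tn,S["a0"],ag,S["T0"],9.)/g' go.py; python3 go.py 10
```

```text
t 9.50 plan 0.00 up 1.2 left 0.4 fit 0.29 innov 0.0 v 0.0 bias 0.0 | to go up 65.2 left -142.1 | track err 0.3
foot off 0.1 gap -0.5 cmd-meas [-0.  0. -0.] h 11.9 wf up -2.8 left -0.7 nrm -0.0 rot [178.7  -4.8  12.2] op 23.0
pred end left 0.1 v 0.0 off -0.1
[[[-0.001,-0.023,0,0,0,0],[-0,0,-0,0,0,0],[0.001,0,0,0,0,0],[0.001,0,0,0,0,0],[0.002,0,0,0,0,0],[0.002,-0,0,0,0,0],[0.004,-0,0,0,0,0],[0.004,-0.001,0,0,0,0],[0.005,-0,0,0,0,0],[0.007,-0,0.001,0,0,0]]]
```

```bash
python3 -m crank '[[[-0.001,-0.023,0,0,0,0],[0,0,0,0,0,0],[0.001,0,0,0,0,0],[0.001,0,0,0,0,0],[0.002,0,0,0,0,0],[0.002,0,0,0,0,0],[0.004,0,0,0,0,0],[0.004,-0.001,0,0,0,0],[0.005,0,0,0,0,0],[0.007,0,0.001,0,0,0]]]' >/dev/null; python3 go.py 10
```

```text
t 10.38 plan 0.06 up 1.8 left 1.7 fit 0.29 innov 1.6 v 3.9 bias -0.5 | to go up 64.6 left -143.5 | track err -1.3
foot off -1.7 gap -0.4 cmd-meas [-0.1  0.  -0.1] h 11.9 wf up -2.5 left 0.2 nrm -0.3 rot [178.7  -4.8  12.2] op 23.4
pred end left 1.5 v -1.9 off 2.9
[[[0.024,0.174,0.001,0,0,0],[0.021,0.127,0.001,0,0,0],[0.01,-0.012,0.001,0,0,0],[0.011,-0.019,0.001,0,0,0],[0.013,-0.009,0.001,0,0,0],[0.015,-0.011,0.001,0,0,0],[0.016,-0.01,0.001,0,0,0],[0.018,-0.011,0.002,0,0,0],[0.019,-0.01,0.002,0,0,0],[0.022,-0.01,0.002,0,0,0]]]
```

```bash
python3 -m crank '[[[0.024,0.174,0.001,0,0,0],[0.021,0.127,0.001,0,0,0],[0.01,-0.012,0.001,0,0,0],[0.011,-0.019,0.001,0,0,0],[0.013,-0.009,0.001,0,0,0],[0.015,-0.011,0.001,0,0,0],[0.016,-0.01,0.001,0,0,0],[0.018,-0.011,0.002,0,0,0],[0.019,-0.01,0.002,0,0,0],[0.022,-0.01,0.002,0,0,0]]]' >/dev/null; python3 go.py 7
```

```text
t 11.27 plan 0.13 up 5.0 left 2.9 fit 0.29 innov 1.4 v 1.0 bias -0.8 | to go up 61.4 left -144.6 | track err -2.7
foot off 1.5 gap -0.4 cmd-meas [-0.2  0.4 -0.1] h 11.9 wf up -3.2 left -0.3 nrm 0.1 rot [178.7  -4.8  12.2] op 23.2
pred end left 1.7 v -4.5 off 4.8
[[[0.045,0.125,0.003,0,0,0],[0.027,0.011,0.002,0,0,0],[0.028,0.002,0.002,0,0,0],[0.029,-0.003,0.003,0,0,0],[0.031,-0.005,0.003,0,0,0],[0.031,-0.019,0.003,0,0,0],[0.032,-0.023,0.003,0,0,0]]]
```

```bash
python3 -m crank '[[[0.045,0.125,0.003,0,0,0],[0.027,0.011,0.002,0,0,0],[0.028,0.002,0.002,0,0,0],[0.029,-0.003,0.003,0,0,0],[0.031,-0.005,0.003,0,0,0],[0.031,-0.019,0.003,0,0,0],[0.032,-0.023,0.003,0,0,0]]]' >/dev/null; python3 go.py 7
```

```text
t 11.90 plan 0.17 up 9.4 left 2.6 fit 0.29 innov 1.0 v -2.5 bias -1.0 | to go up 57.0 left -144.4 | track err -3.4
foot off 3.8 gap -0.3 cmd-meas [-0.2  0.4 -0.1] h 11.9 wf up -2.5 left 0.4 nrm 0.2 rot [178.7  -4.8  12.2] op 23.2
pred end left -0.8 v -7.9 off 5.5
[[[0.061,0.077,0.005,0,0,0],[0.037,-0.018,0.003,0,0,0],[0.037,-0.029,0.003,0,0,0],[0.038,-0.033,0.004,0,0,0],[0.04,-0.034,0.004,0,0,0],[0.04,-0.036,0.004,0,0,0],[0.042,-0.037,0.004,0,0,0]]]
```

```bash
python3 -m crank '[[[0.061,0.077,0.005,0,0,0],[0.037,-0.018,0.003,0,0,0],[0.037,-0.029,0.003,0,0,0],[0.038,-0.033,0.004,0,0,0],[0.04,-0.034,0.004,0,0,0],[0.04,-0.036,0.004,0,0,0],[0.042,-0.037,0.004,0,0,0]]]' >/dev/null; python3 go.py 8
```

```text
t 12.53 plan 0.22 up 15.5 left 1.7 fit 0.30 innov 2.5 v -2.6 bias -1.4 | to go up 50.9 left -143.5 | track err -4.7
foot off 3.0 gap -0.3 cmd-meas [-0.2  0.4 -0.1] h 11.9 wf up -3.4 left 0.4 nrm -0.6 rot [178.7  -4.8  12.2] op 22.9
pred end left -3.8 v -12.4 off 7.4
[[[0.072,0.17,0.005,0,0,0],[0.065,0.066,0.005,0,0,0],[0.051,-0.036,0.005,0,0,0],[0.045,-0.05,0.004,0,0,0],[0.047,-0.054,0.004,0,0,0],[0.047,-0.058,0.004,0,0,0],[0.048,-0.06,0.005,0,0,0],[0.049,-0.061,0.005,0,0,0]]]
```

```bash
python3 -m crank '[[[0.072,0.17,0.005,0,0,0],[0.065,0.066,0.005,0,0,0],[0.051,-0.036,0.005,0,0,0],[0.045,-0.05,0.004,0,0,0],[0.047,-0.054,0.004,0,0,0],[0.047,-0.058,0.004,0,0,0],[0.048,-0.06,0.005,0,0,0],[0.049,-0.061,0.005,0,0,0]]]' >/dev/null; sed -i 's/2e-7,1e-8/2e-7,4e-8/' go.py; python3 go.py 8
```

```text
t 13.25 plan 0.27 up 24.0 left -1.7 fit 0.31 innov 2.1 v -7.9 bias -1.8 | to go up 42.4 left -140.1 | track err -5.7
foot off 5.3 gap -0.4 cmd-meas [-0.2  0.5 -0.1] h 11.9 wf up -3.0 left -0.2 nrm -0.3 rot [178.7  -4.8  12.2] op 23.2
pred end left -10.8 v -16.5 off 8.3
[[[0.071,0.161,0.005,0,0,0],[0.057,-0.047,0.005,0,0,0],[0.055,-0.068,0.005,0,0,0],[0.055,-0.073,0.005,0,0,0],[0.055,-0.076,0.005,0,0,0],[0.054,-0.078,0.005,0,0,0],[0.054,-0.079,0.005,0,0,0],[0.053,-0.08,0.005,0,0,0]]]
```

```bash
python3 -m crank '[[[0.071,0.161,0.005,0,0,0],[0.057,-0.047,0.005,0,0,0],[0.055,-0.068,0.005,0,0,0],[0.055,-0.073,0.005,0,0,0],[0.055,-0.076,0.005,0,0,0],[0.054,-0.078,0.005,0,0,0],[0.054,-0.079,0.005,0,0,0],[0.053,-0.08,0.005,0,0,0]]]' >/dev/null; python3 go.py 8
```

```text
t 13.97 plan 0.32 up 33.5 left -9.1 fit 0.31 innov 1.7 v -12.7 bias -2.2 | to go up 32.9 left -132.6 | track err -4.8
foot off 6.6 gap -0.4 cmd-meas [-0.3  0.6 -0.2] h 11.9 wf up -3.8 left 0.7 nrm 0.7 rot [178.7  -4.8  12.2] op 23.3
pred end left -20.8 v -19.0 off 9.0
[[[0.066,0.093,0.005,0,0,0],[0.055,-0.067,0.005,0,0,0],[0.054,-0.082,0.005,0,0,0],[0.054,-0.086,0.005,0,0,0],[0.054,-0.087,0.005,0,0,0],[0.054,-0.089,0.005,0,0,0],[0.054,-0.089,0.005,0,0,0],[0.054,-0.09,0.005,0,0,0]]]
```

```bash
python3 -m crank '[[[0.066,0.093,0.005,0,0,0],[0.055,-0.067,0.005,0,0,0],[0.054,-0.082,0.005,0,0,0],[0.054,-0.086,0.005,0,0,0],[0.054,-0.087,0.005,0,0,0],[0.054,-0.089,0.005,0,0,0],[0.054,-0.089,0.005,0,0,0],[0.054,-0.09,0.005,0,0,0]]]' >/dev/null; python3 go.py 8
```

```text
t 14.68 plan 0.37 up 43.0 left -20.8 fit 0.30 innov 0.0 v -19.0 bias -2.2 | to go up 23.3 left -120.9 | track err -1.8
foot off 9.0 gap -0.3 cmd-meas [-0.3  0.6 -0.1] h 11.9 wf up -3.1 left -0.6 nrm 0.8 rot [178.7  -4.8  12.2] op 23.3
pred end left -34.8 v -19.5 off 8.5
[[[0.05,-0.138,0.005,0,0,0],[0.053,-0.094,0.005,0,0,0],[0.054,-0.089,0.005,0,0,0],[0.054,-0.088,0.005,0,0,0],[0.044,-0.086,0.004,0,0,0],[0.043,-0.086,0.004,0,0,0],[0.042,-0.085,0.004,0,0,0],[0.041,-0.085,0.004,0,0,0]]]
```

Tracking well.

```bash
python3 -m crank '[[[0.05,-0.138,0.005,0,0,0],[0.053,-0.094,0.005,0,0,0],[0.054,-0.089,0.005,0,0,0],[0.054,-0.088,0.005,0,0,0],[0.044,-0.086,0.004,0,0,0],[0.043,-0.086,0.004,0,0,0],[0.042,-0.085,0.004,0,0,0],[0.041,-0.085,0.004,0,0,0]]]' >/dev/null; python3 go.py 8
```

```text
t 15.40 plan 0.42 up 51.8 left -35.1 fit 0.31 innov -0.3 v -20.1 bias -2.2 | to go up 14.6 left -106.7 | track err 2.0
foot off 8.8 gap -0.2 cmd-meas [-0.2  0.5 -0.1] h 11.8 wf up -3.2 left -0.5 nrm -0.7 rot [178.7  -4.8  12.2] op 22.9
pred end left -49.1 v -19.1 off 8.4
[[[0.048,-0.17,0.005,0,0,0],[0.046,-0.091,0.005,0,0,0],[0.037,-0.084,0.004,0,0,0],[0.035,-0.082,0.004,0,0,0],[0.034,-0.081,0.003,0,0,0],[0.033,-0.08,0.003,0,0,0],[0.031,-0.08,0.003,0,0,0],[0.03,-0.08,0.003,0,0,0]]]
```

```bash
python3 -m crank '[[[0.048,-0.17,0.005,0,0,0],[0.046,-0.091,0.005,0,0,0],[0.037,-0.084,0.004,0,0,0],[0.035,-0.082,0.004,0,0,0],[0.034,-0.081,0.003,0,0,0],[0.033,-0.08,0.003,0,0,0],[0.031,-0.08,0.003,0,0,0],[0.03,-0.08,0.003,0,0,0]]]' >/dev/null; python3 go.py 8
```

```text
t 16.12 plan 0.47 up 58.5 left -48.8 fit 0.31 innov 0.4 v -18.3 bias -2.3 | to go up 7.9 left -93.0 | track err 3.7
foot off 8.0 gap -0.4 cmd-meas [-0.2  0.5 -0.1] h 11.8 wf up -2.7 left -0.4 nrm -0.2 rot [178.7  -4.8  12.2] op 22.9
pred end left -62.3 v -19.5 off 8.8
[[[0.05,-0.081,0.005,0,0,0],[0.026,-0.08,0.003,0,0,0],[0.023,-0.081,0.003,0,0,0],[0.023,-0.081,0.002,0,0,0],[0.02,-0.083,0.002,0,0,0],[0.019,-0.082,0.002,0,0,0],[0.017,-0.083,0.002,0,0,0],[0.016,-0.083,0.002,0,0,0]]]
```

```bash
python3 -m crank '[[[0.05,-0.081,0.005,0,0,0],[0.026,-0.08,0.003,0,0,0],[0.023,-0.081,0.003,0,0,0],[0.023,-0.081,0.002,0,0,0],[0.02,-0.083,0.002,0,0,0],[0.019,-0.082,0.002,0,0,0],[0.017,-0.083,0.002,0,0,0],[0.016,-0.083,0.002,0,0,0]]]' >/dev/null; python3 go.py 8
```

```text
t 16.83 plan 0.52 up 63.1 left -62.1 fit 0.28 innov 0.3 v -19.0 bias -2.3 | to go up 3.3 left -79.7 | track err 4.0
foot off 8.5 gap -0.5 cmd-meas [-0.2  0.5 -0.1] h 11.8 wf up -2.4 left -0.1 nrm -0.8 rot [178.7  -4.8  12.2] op 23.4
pred end left -76.1 v -19.7 off 8.7
[[[0.028,-0.104,0.003,0,0,0],[0.011,-0.086,0.001,0,0,0],[0.01,-0.084,0.001,0,0,0],[0.008,-0.085,0.001,0,0,0],[0.007,-0.085,0.001,0,0,0],[0.005,-0.085,0.001,0,0,0],[0.004,-0.085,0.001,0,0,0],[0.003,-0.085,0.001,0,0,0]]]
```

```bash
python3 -m crank '[[[0.028,-0.104,0.003,0,0,0],[0.011,-0.086,0.001,0,0,0],[0.01,-0.084,0.001,0,0,0],[0.008,-0.085,0.001,0,0,0],[0.007,-0.085,0.001,0,0,0],[0.005,-0.085,0.001,0,0,0],[0.004,-0.085,0.001,0,0,0],[0.003,-0.085,0.001,0,0,0]]]' >/dev/null; python3 go.py 8
```

```text
t 17.55 plan 0.58 up 65.5 left -77.5 fit 0.29 innov -1.4 v -22.9 bias -2.0 | to go up 0.9 left -64.3 | track err 5.8
foot off 10.1 gap -0.5 cmd-meas [-0.1  0.5 -0.1] h 11.8 wf up -2.9 left 1.0 nrm -0.5 rot [178.7  -4.8  12.2] op 23.1
pred end left -92.7 v -17.9 off 6.7
[[[0.003,-0.176,0.001,0,0,0],[-0.01,-0.174,0,0,0,0],[-0.011,-0.175,0,0,0,0],[-0.005,-0.11,0,0,0,0],[-0.002,-0.079,0,0,0,0],[-0.003,-0.074,0,0,0,0],[-0.004,-0.072,0,0,0,0],[-0.003,-0.069,0,0,0,0]]]
```

```bash
python3 -m crank '[[[0.003,-0.176,0.001,0,0,0],[-0.01,-0.174,0,0,0,0],[-0.011,-0.175,0,0,0,0],[-0.005,-0.11,0,0,0,0],[-0.002,-0.079,0,0,0,0],[-0.003,-0.074,0,0,0,0],[-0.004,-0.072,0,0,0,0],[-0.003,-0.069,0,0,0,0]]]' >/dev/null; python3 go.py 7
```

```text
t 18.27 plan 0.63 up 66.3 left -93.7 fit 0.28 innov -1.0 v -20.1 bias -1.7 | to go up 0.0 left -48.1 | track err 8.5
foot off 7.7 gap -0.4 cmd-meas [-0.2  0.5 -0.1] h 11.8 wf up -2.9 left -0.1 nrm 0.1 rot [178.7  -4.8  12.2] op 23.4
pred end left -104.8 v -15.0 off 6.1
[[[-0.012,-0.175,0,0,0,0],[-0.013,-0.149,-0,0,0,0],[-0.005,-0.072,0,0,0,0],[-0.004,-0.063,0,0,0,0],[-0.004,-0.06,0,0,0,0],[-0.004,-0.059,0,0,0,0],[-0.004,-0.057,0,0,0,0]]]
```

```bash
python3 -m crank '[[[-0.012,-0.175,0,0,0,0],[-0.013,-0.149,0,0,0,0],[-0.005,-0.072,0,0,0,0],[-0.004,-0.063,0,0,0,0],[-0.004,-0.06,0,0,0,0],[-0.004,-0.059,0,0,0,0],[-0.004,-0.057,0,0,0,0]]]' >/dev/null; python3 go.py 7
```

```text
t 18.90 plan 0.67 up 66.3 left -105.1 fit 0.29 innov -0.3 v -15.6 bias -1.6 | to go up 0.1 left -36.7 | track err 8.4
foot off 6.4 gap -0.4 cmd-meas [-0.1  0.4 -0.1] h 11.7 wf up -2.0 left 0.3 nrm 0.2 rot [178.7  -4.8  12.2] op 23.1
pred end left -114.1 v -13.1 off 6.1
[[[-0.008,-0.128,0,0,0,0],[-0.005,-0.063,-0,0,0,0],[-0.004,-0.056,0,0,0,0],[-0.003,-0.055,0,0,0,0],[-0.004,-0.055,-0,0,0,0],[-0.004,-0.054,-0,0,0,0],[-0.004,-0.054,0,0,0,0]]]
```

```bash
python3 -m crank '[[[-0.008,-0.128,0,0,0,0],[-0.005,-0.063,0,0,0,0],[-0.004,-0.056,0,0,0,0],[-0.003,-0.055,0,0,0,0],[-0.004,-0.055,0,0,0,0],[-0.004,-0.054,0,0,0,0],[-0.004,-0.054,0,0,0,0]]]' >/dev/null; python3 go.py 7
```

```text
t 19.53 plan 0.72 up 66.4 left -114.1 fit 0.25 innov -0.0 v -13.1 bias -1.6 | to go up 0.0 left -27.6 | track err 6.8
foot off 6.1 gap -0.4 cmd-meas [-0.1  0.4 -0.1] h 11.7 wf up -2.9 left -0.1 nrm 0.6 rot [178.7  -4.8  12.2] op 23.0
pred end left -122.0 v -11.8 off 5.8
[[[-0.006,-0.088,0,0,0,0],[-0.004,-0.057,0,0,0,0],[-0.004,-0.054,0,0,0,0],[-0.004,-0.053,0,0,0,0],[-0.003,-0.053,0,0,0,0],[-0.004,-0.053,-0,0,0,0],[-0.004,-0.052,-0,0,0,0]]]
```

```bash
python3 -m crank '[[[-0.006,-0.088,0,0,0,0],[-0.004,-0.057,0,0,0,0],[-0.004,-0.054,0,0,0,0],[-0.004,-0.053,0,0,0,0],[-0.003,-0.053,0,0,0,0],[-0.004,-0.053,0,0,0,0],[-0.004,-0.052,0,0,0,0]]]' >/dev/null; python3 go.py 6 top,scene
```

```text
t 20.17 plan 0.76 up 65.3 left -122.9 fit 0.40 innov -0.8 v -13.7 bias -1.4 | to go up 1.1 left -18.9 | track err 6.1
foot off 6.6 gap -1.4 cmd-meas [-0.1  0.5 -0.1] h 11.7 wf up -3.5 left -0.1 nrm -0.1 rot [178.7  -4.8  12.2] op 23.3
pred end left -130.4 v -9.9 off 4.1
[[[0.004,-0.176,0.001,0,0,0],[-0.012,-0.139,-0,0,0,0],[-0.004,-0.057,-0,0,0,0],[-0.004,-0.046,-0,0,0,0],[-0.002,-0.043,0,0,0,0],[-0.003,-0.04,-0,0,0,0]]]
```

```bash
python3 -m crank '[[[0.004,-0.176,0.001,0,0,0],[-0.012,-0.139,0,0,0,0],[-0.004,-0.057,0,0,0,0],[-0.004,-0.046,0,0,0,0],[-0.002,-0.043,0,0,0,0],[-0.003,-0.04,0,0,0,0]]]' >/dev/null; python3 go.py 6
```

```text
t 20.77 plan 0.80 up 67.0 left -129.0 fit 0.19 innov 1.4 v -6.7 bias -1.8 | to go up -0.6 left -12.8 | track err 4.6
foot off 2.7 gap -0.1 cmd-meas [-0.1  0.5 -0.1] h 11.7 wf up -3.8 left 0.1 nrm 0.1 rot [178.7  -4.8  12.2] op 23.5
pred end left -132.7 v -7.5 off 5.5
[[[0.003,0.129,-0.001,0,0,0],[-0.002,-0.022,-0,0,0,0],[-0.002,-0.036,0,0,0,0],[-0.003,-0.038,-0,0,0,0],[-0.003,-0.039,-0,0,0,0],[-0.004,-0.04,-0,0,0,0]]]
```

```bash
python3 -m crank '[[[0.003,0.129,-0.001,0,0,0],[-0.002,-0.022,0,0,0,0],[-0.002,-0.036,0,0,0,0],[-0.003,-0.038,0,0,0,0],[-0.003,-0.039,0,0,0,0],[-0.004,-0.04,0,0,0,0]]]' >/dev/null; python3 go.py 6
```

```text
t 21.32 plan 0.84 up 67.0 left -132.4 fit 0.22 innov 0.3 v -6.8 bias -1.9 | to go up -0.6 left -9.4 | track err 2.2
foot off 5.2 gap 0.1 cmd-meas [-0.2  0.4 -0.1] h 11.7 wf up -2.1 left -0.1 nrm -0.7 rot [178.7  -4.8  12.2] op 22.9
pred end left -136.2 v -6.7 off 4.9
[[[-0.01,-0.02,-0.001,0,0,0],[-0.003,-0.038,-0,0,0,0],[-0.003,-0.038,-0,0,0,0],[-0.003,-0.038,-0,0,0,0],[-0.002,-0.037,0,0,0,0],[-0.003,-0.035,-0,0,0,0]]]
```

```bash
python3 -m crank '[[[-0.01,-0.02,-0.001,0,0,0],[-0.003,-0.038,0,0,0,0],[-0.003,-0.038,0,0,0,0],[-0.003,-0.038,0,0,0,0],[-0.002,-0.037,0,0,0,0],[-0.003,-0.035,0,0,0,0]]]' >/dev/null; python3 go.py 6
```

```text
t 21.87 plan 0.88 up 66.9 left -136.2 fit 0.20 innov 0.0 v -6.7 bias -1.9 | to go up -0.5 left -5.5 | track err 1.5
foot off 4.8 gap 0.2 cmd-meas [-0.1  0.4 -0.1] h 11.7 wf up -2.6 left 0.3 nrm 0.2 rot [178.7  -4.8  12.2] op 23.0
pred end left -139.4 v -4.8 off 4.1
[[[-0.011,-0.054,-0.001,0,0,0],[-0.003,-0.034,-0,0,0,0],[-0.002,-0.031,-0,0,0,0],[-0.002,-0.028,-0,0,0,0],[-0.002,-0.027,-0,0,0,0],[-0.002,-0.025,-0,0,0,0]]]
```

```bash
python3 -m crank '[[[-0.011,-0.054,-0.001,0,0,0],[-0.003,-0.034,0,0,0,0],[-0.002,-0.031,0,0,0,0],[-0.002,-0.028,0,0,0,0],[-0.002,-0.027,0,0,0,0],[-0.002,-0.025,0,0,0,0]]]' >/dev/null; python3 go.py 6
```

```text
t 22.42 plan 0.92 up 66.6 left -139.9 fit 0.21 innov -0.5 v -5.9 bias -1.8 | to go up -0.2 left -1.8 | track err 1.8
foot off 4.5 gap 0.1 cmd-meas [-0.1  0.4 -0.1] h 11.7 wf up -2.5 left 0.8 nrm -0.3 rot [178.7  -4.8  12.2] op 23.4
pred end left -142.2 v -2.3 off 3.1
[[[-0.012,-0.1,-0,0,0,0],[-0.002,-0.027,-0,0,0,0],[-0.001,-0.018,-0,0,0,0],[-0.001,-0.015,-0,0,0,0],[-0.001,-0.013,-0,0,0,0],[-0.001,-0.01,-0,0,0,0]]]
```

```bash
python3 -m crank '[[[-0.012,-0.1,0,0,0,0],[-0.002,-0.027,0,0,0,0],[-0.001,-0.018,0,0,0,0],[-0.001,-0.015,0,0,0,0],[-0.001,-0.013,0,0,0,0],[-0.001,-0.01,0,0,0,0]]]' >/dev/null; sed -i 's|^q,e=fit|[cv2.imwrite(f"pics/g_{k}_{t:.2f}.png",im[k][:,:,::-1]) for k in im]\nq,e=fit|' go.py; python3 go.py 6
```

```text
t 22.97 plan 0.96 up 66.6 left -142.8 fit 0.20 innov -0.6 v -3.7 bias -1.6 | to go up -0.2 left 1.0 | track err 2.5
foot off 3.7 gap 0.2 cmd-meas [-0.1  0.4 -0.1] h 11.7 wf up -2.3 left -0.6 nrm -0.3 rot [178.7  -4.8  12.2] op 23.3
pred end left -143.7 v -0.2 off 2.0
[[[-0.011,-0.093,-0,0,0,0],[-0.001,-0.013,-0,0,0,0],[-0,-0.005,0,0,0,0],[-0.001,-0.011,-0,0,0,0],[-0.001,-0.007,-0,0,0,0],[-0,-0.004,0,0,0,0]]]
```

```bash
python3 -m crank '[[[-0.011,-0.093,0,0,0,0],[-0.001,-0.013,0,0,0,0],[0,-0.005,0,0,0,0],[-0.001,-0.011,0,0,0,0],[-0.001,-0.007,0,0,0,0],[0,-0.004,0,0,0,0]]]' >/dev/null; python3 go.py 6
python3 - <<'E'
import cv2,glob,numpy as np
f=sorted(glob.glob("pics/g_top*"))[-1]; i=cv2.imread(f)[130:250,260:420]; cv2.imwrite("pics/z1.png",cv2.convertScaleAbs(cv2.resize(i,(800,600),interpolation=cv2.INTER_CUBIC),alpha=1.6))
E
```

```text
t 23.52 plan 1.00 up 66.6 left -143.8 fit 0.20 innov -0.2 v -0.6 bias -1.5 | to go up -0.2 left 2.1 | track err 2.5
foot off 2.1 gap 0.2 cmd-meas [-0.2  0.3 -0.1] h 11.7 wf up -3.1 left -0.0 nrm -0.8 rot [178.7  -4.8  12.2] op 23.3
pred end left -143.5 v 1.4 off -0.8
[[[-0.015,-0.164,-0,0,0,0],[-0,-0,-0,0,0,0],[0,0.006,-0,0,0,0],[0.001,0.008,0,0,0,0],[0,0.009,-0,0,0,0],[0.001,0.013,0,0,0,0]]]
```

View pics/z1.png

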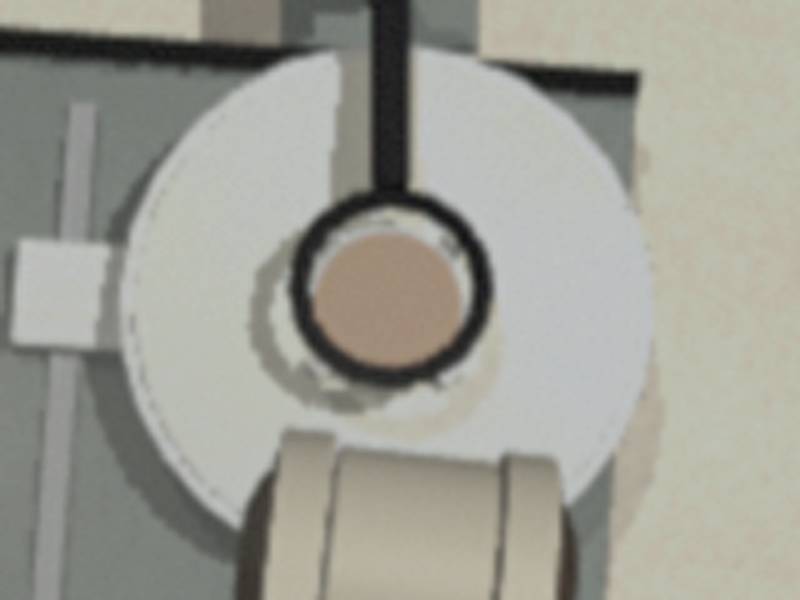

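The zoomed view shows the brown disc centred at about (386,302) inside the ring at about (392,287). The white table spans columns 120 to 651. I'll check this against the model.

Run:
```python
from h import *
REF=(.631,.0757)
Z=lambda p:(p-np.array([260,130]))*5
for nm,a,y in(("fit",.0666,-.1438),("goal",.0664,-.1418),("start",0,0)):
    P=dishpos(a,y,REF,.101); O=P-.059*N; r=[]
    for h in(.050,.022):
        c=np.array([proj("top",O+h*N+.15*(np.cos(s)*U+np.sin(s)*V)) for s in np.linspace(0,6.28,721)]); c=Z(c); r+=[c[:,0].min().round(1),c[:,0].max().round(1),c[:,1].min().round(1)]
    print(nm,"disc",Z(proj("top",P)).round(1),"rim50/22 left right top",r)
print("lens",Z(proj("top",[*LENS,.145])))
i=cv2.imread("pics/t2.png").astype(int)
for f in("pics/top0.png",): 
    i=cv2.imread(f).astype(int)[212-8:212+8].sum(2).mean(0); print(i[222:244].round(),i[326:350].round())
```

```text
fit disc [386.1 301.9] rim50/22 left right top [np.float64(116.4), np.float64(653.8), np.float64(45.8), np.float64(119.9), np.float64(646.3), np.float64(58.1)]
goal disc [382.4 302. ] rim50/22 left right top [np.float64(112.8), np.float64(650.2), np.float64(45.9), np.float64(116.4), np.float64(642.8), np.float64(58.2)]Traceback (most recent call last):
  File "<stdin>", line 7, in <module>
  File "h.py", line 9, in proj
    m,f=cam(n); x=m["R"]@np.array(X)+m["t"]; return np.array([m["cx"]+f*x[0]/x[2],m["cy"]+f*x[1]/x[2]])
        ~~~^^^
  File "h.py", line 4, in cam
    m=bot.camera_model(n); f=240/np.tan(np.radians(m["vertical_fov"]/2)); return m,f
ValueError: time passes only in moves, steps and waits
```

```bash
python3 - <<'E'
import re
s=open("h.py").read()
s=s.replace('def cam(n):\n    m=','_C={}\ndef cam(n):\n    if n not in _C or n=="wrist": _C[n]=bot.camera_model(n)\n    m=_C[n]#')
open("h.py","w").write(s)
E
sed -n 1,12p h.py
cat > rel.py <<'E'
from h import *
import glob
def ring(n,i,c0):
    # subpixel: radial samples from c0, inner & outer half-level crossings of darkness -> ellipse of mid ring
    g=i.astype(float).sum(2); g=cv2.GaussianBlur(g,(0,0),.6); pi,po=[],[]
    for s in np.linspace(0,2*np.pi,180,endpoint=False):
        r=np.arange(9,32,.1); x=(c0[0]+r*np.cos(s)).astype(np.float32); y=(c0[1]+r*np.sin(s)).astype(np.float32)
        p=cv2.remap(g.astype(np.float32),x[None],y[None],cv2.INTER_LINEAR)[0]; k=p.argmin()
        if p[k]>130 or k<5: continue
        inn=p[max(0,k-35):k]; h=(inn.max()+p[k])/2; j=np.where(p[:k]>h)[0]
        if len(j): pi.append((x[j[-1]],y[j[-1]]))
        o=p[k:k+35]; h=(o.max()+p[k])/2; j=np.where(o>h)[0]
        if len(j) and o.max()>150: po.append((x[k+j[0]],y[k+j[0]]))
    return [cv2.fitEllipse(np.array(q,np.float32)) for q in(pi,po)]
if __name__=="__main__":
    T=cv2.imread(sorted(glob.glob("pics/g_top*"))[-1]); T0=cv2.imread("pics/top0.png")
    for nm,i in(("top now",T),("top start",T0)):
        for e in ring("top",i,(337.5,187)): print(nm,np.round(e[0],2),np.round(e[1],1),onz("top",e[0],.145)[:2].round(4))
    for e in ring("scene",cv2.imread("pics/scene0.png"),(322,285)): print("scene",np.round(e[0],2),np.round(e[1],1),onz("scene",e[0],.145)[:2].round(4))
E
python3 rel.py
```

```text
from workcell import bot
import cv2, numpy as np
_C={}
def cam(n):
    if n not in _C or n=="wrist": _C[n]=bot.camera_model(n)
    m=_C[n]#bot.camera_model(n); f=240/np.tan(np.radians(m["vertical_fov"]/2)); return m,f
def onz(n,p,z):
    m,f=cam(n); d=m["R"].T@np.array([(p[0]-m["cx"])/f,(p[1]-m["cy"])/f,1]); c=-m["R"].T@m["t"]
    return c+d*(z-c[2])/d[2]
def proj(n,X):
    m,f=cam(n); x=m["R"]@np.array(X)+m["t"]; return np.array([m["cx"]+f*x[0]/x[2],m["cy"]+f*x[1]/x[2]])
def blob(mask,near,r):Traceback (most recent call last):
  File "rel.py", line 18, in <module>
    for e in ring("top",i,(337.5,187)): print(nm,np.round(e[0],2),np.round(e[1],1),onz("top",e[0],.145)[:2].round(4))
                                                                                   ~~~^^^^^^^^^^^^^^^^^
  File "h.py", line 8, in onz
    m,f=cam(n); d=m["R"].T@np.array([(p[0]-m["cx"])/f,(p[1]-m["cy"])/f,1]); c=-m["R"].T@m["t"]
    ^^^
TypeError: cannot unpack non-iterable NoneType object
```

```bash
python3 - <<'E'
s=open("h.py").read()
s=s.replace('m=_C[n]#bot.camera_model(n); f=','m=_C[n]; f='); open("h.py","w").write(s)
E
python3 rel.py
```

```text
top now [337.71 186.95] [31.9 32.6] [ 0.6878 -0.072 ]
top now [337.59 187.13] [39.8 40.6] [ 0.6873 -0.0717]
top start [337.49 186.95] [32.  32.2] [ 0.6877 -0.0714]
top start [337.59 187.04] [39.7 40.6] [ 0.6875 -0.0717]
scene [321.46 286.22] [39.1 43.9] [ 0.6888 -0.0726]
scene [321.24 286.2 ] [47.6 52. ] [ 0.6885 -0.0729]
```

```bash
sed -i 's/^LENS=.*/LENS=np.array([.6877,-.0719])/' h.py
python3 - <<'E'
import json,numpy as np
S=json.load(open("S.json")); R=np.array([[-0.015,-0.164,0],[0,0,0],[0,0.006,0],[0.001,0.008,0],[0,0.009,0],[0.001,0.013,0]])
S["C"]=(np.array(S["C"])-R.sum(0)*.02).tolist(); S["fv"]=S["fv"][:1]; S["x0"]=[.0666,-.1438]; json.dump(S,open("S.json","w"))
E
python3 go.py 5
```

```text
t 23.57 plan 1.00 up 66.6 left -143.8 fit 0.20 innov 0.0 v -0.2 bias -1.5 | to go up 0.8 left 0.5 | track err 0.9
foot off 2.1 gap 0.2 cmd-meas [-0.1  0.3 -0.1] h 11.7 wf up -2.3 left -0.1 nrm -1.0 rot [178.7  -4.8  12.2] op 23.0
pred end left -143.9 v -0.2 off 1.2
[[[0.042,-0.046,0.004,0,0,0],[-0.001,-0.003,-0,0,0,0],[0,-0.002,0,0,0,0],[0,-0.002,0,0,0,0],[-0,-0.002,0,0,0,0]]]
```

```bash
python3 -m crank '[[[0.042,-0.046,0.004,0,0,0],[-0.001,-0.003,0,0,0,0],[0,-0.002,0,0,0,0],[0,-0.002,0,0,0,0],[0,-0.002,0,0,0,0]]]' >/dev/null; python3 go.py 6
```

```text
t 24.03 plan 1.00 up 67.7 left -143.8 fit 0.21 innov 0.1 v 0.0 bias -1.6 | to go up -0.3 left 0.5 | track err 0.6
foot off 1.1 gap 0.4 cmd-meas [-0.1  0.3 -0.1] h 11.7 wf up -2.9 left 0.2 nrm -1.0 rot [178.7  -4.8  12.2] op 23.0
pred end left -143.8 v 0.0 off 1.4
[[[-0.004,0.01,-0,0,0,0],[0,0.001,0,0,0,0],[0,0.001,0,0,0,0],[0.001,0.002,0,0,0,0],[-0,0.002,-0,0,0,0],[-0,0,-0,0,0,0]]]
```

```bash
python3 -m crank '[[[-0.004,0.01,0,0,0,0],[0,0.001,0,0,0,0],[0,0.001,0,0,0,0],[0.001,0.002,0,0,0,0],[0,0.002,0,0,0,0],[0,0,0,0,0,0]]]' >/dev/null; python3 go.py 8
```

```text
t 24.58 plan 1.00 up 67.3 left -143.8 fit 0.21 innov -0.0 v -0.0 bias -1.6 | to go up 0.1 left 0.6 | track err 0.6
foot off 1.4 gap 0.1 cmd-meas [-0.1  0.3 -0.1] h 11.8 wf up -2.3 left -0.3 nrm -0.5 rot [178.7  -4.8  12.2] op 23.0
pred end left -143.9 v -0.0 off 1.3
[[[0,-0.004,0,0,0,0],[0,-0,0,0,0,0],[0,-0,0,0,0,0],[0,-0.001,0,0,0,0],[0,0,0,0,0,0],[0,0,0,0,0,0],[0,-0,0,0,0,0],[0,-0,0,0,0,0]]]
```

```bash
python3 -m crank '[[[0,-0.004,0,0,0,0],[0,0,0,0,0,0],[0,0,0,0,0,0],[0,-0.001,0,0,0,0],[0,0,0,0,0,0],[0,0,0,0,0,0],[0,0,0,0,0,0],[0,0,0,0,0,0]]]' >/dev/null; python3 go.py 10 top
```

```text
t 25.30 plan 1.00 up 67.4 left -143.9 fit 0.21 innov 0.0 v -0.0 bias -1.6 | to go up -0.0 left 0.6 | track err 0.6
foot off 1.3 gap 0.2 cmd-meas [-0.1  0.4 -0.1] h 11.7 wf up -3.2 left 0.5 nrm -1.4 rot [178.7  -4.8  12.2] op 23.6
pred end left -143.9 v -0.0 off 1.3
[[[0,0.001,0,0,0,0],[0,-0,0,0,0,0],[0,-0,0,0,0,0],[0,-0,0,0,0,0],[0,-0,0,0,0,0],[0,-0.001,0,0,0,0],[0,0,-0,0,0,0],[0,0,-0,0,0,0],[0,0,-0,0,0,0],[0,0,-0,0,0,0]]]
```

```bash
python3 -m crank '[[[0,0.001,0,0,0,0],[0,0,0,0,0,0],[0,0,0,0,0,0],[0,0,0,0,0,0],[0,0,0,0,0,0],[0,-0.001,0,0,0,0],[0,0,0,0,0,0],[0,0,0,0,0,0],[0,0,0,0,0,0],[0,0,0,0,0,0]]]' >/dev/null; python3 go.py 12 top,scene
python3 - <<'E'
from h import *
import glob
i=cv2.imread(sorted(glob.glob("pics/g_scene*"))[-1])[225:345,240:400]; i=cv2.convertScaleAbs(cv2.resize(i,(800,600),interpolation=cv2.INTER_CUBIC),alpha=1.6)
Zm=lambda p:(p-np.array([240,225])+.5)*5-.5
for y,col in((-.1439,(0,255,0)),):
    P=dishpos(.0674,y,(.631,.0757),.101)
    for s in np.linspace(0,6.28,60): cv2.circle(i,tuple(int(v) for v in Zm(proj("scene",P+.0393*(np.cos(s)*U+np.sin(s)*V)))),1,col,-1)
    for s in np.linspace(0,6.28,160): cv2.circle(i,tuple(int(v) for v in Zm(proj("scene",P-.009*N+.15*(np.cos(s)*U+np.sin(s)*V)))),1,(0,0,255),-1)
cv2.imwrite("pics/z2.png",i)
E
```

```text
t 26.18 plan 1.00 up 65.7 left -143.3 fit 0.29 innov 0.6 v 1.3 bias -1.7 | to go up 1.7 left -0.0 | track err -0.0
foot off 0.7 gap -1.5 cmd-meas [-0.1  0.3 -0.1] h 11.7 wf up -2.8 left -0.1 nrm -1.1 rot [178.7  -4.8  12.2] op 23.4
pred end left -143.0 v 0.2 off 1.9
[[[0.031,0.066,0.002,0,0,0],[-0.001,-0.007,-0,0,0,0],[0,0.001,0,0,0,0],[0,0.001,0,0,0,0],[0,0.001,0,0,0,0],[0,0.001,0,0,0,0],[0,0.001,0,0,0,0],[0.001,0.001,0,0,0,0],[-0,0.001,-0,0,0,0],[-0,0.001,-0,0,0,0],[-0,0.001,-0,0,0,0],[-0,0.001,-0,0,0,0]]]
```

View pics/z2.png

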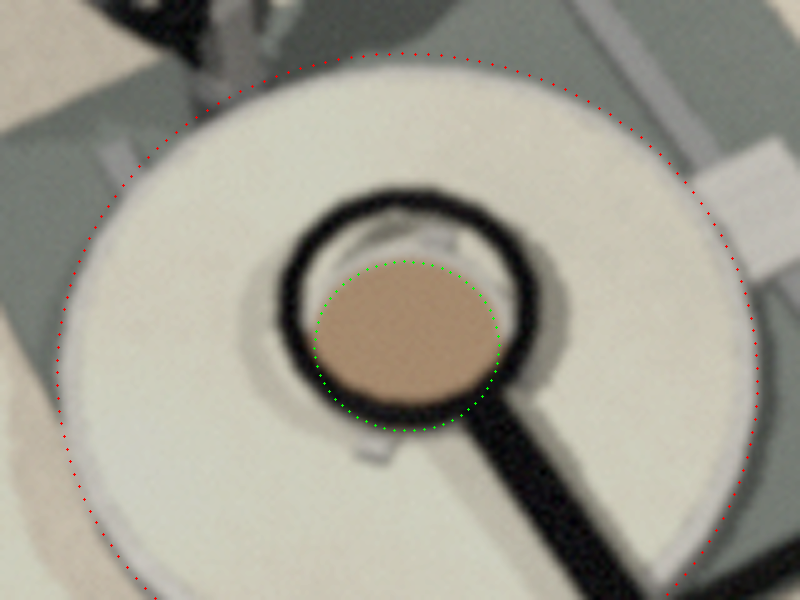

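The scene view shows the brown disc matching the predicted ellipse, centred at (407,345) inside the ring at (408,308). The height parallax accounts for the row difference. The table is at rest, so I'll hold without moving.

```bash
cat > chk.py <<'E'
from h import *
o=bot.get_obs(); q,e=fit({"top":bot.camera("top")},[.0674,-.1438],(.631,.0757),.101,fixR=.0393,names=["top"])
P=dishpos(q[0]+.0002,q[1]-.0004,(.631,.0757),.101)+.006*N; g=LENS-P[:2]
print(round(o["time"],2),"to go up,left mm",(g@U[:2]*1e3).round(2),(g@V[:2]*1e3).round(2),"wf",o["wrist_force"].round(1),"grip",o["grasp_force"],o["ee_pos"].round(4))
E
python3 chk.py; python3 -m crank '[[[0,0,0,0,0,0],[0,0,0,0,0,0],[0,0,0,0,0,0],[0,0,0,0,0,0],[0,0,0,0,0,0],[0,0,0,0,0,0],[0,0,0,0,0,0],[0,0,0,0,0,0],[0,0,0,0,0,0],[0,0,0,0,0,0],[0,0,0,0,0,0],[0,0,0,0,0,0]]]' >/dev/null; python3 chk.py
```

```text
26.28 to go up,left mm -0.16 0.49 wf [-3.8 -0.1 -1. ] grip 70.28693318367004 [ 0.5163 -0.0595  0.1247]
27.33 to go up,left mm -0.2 0.57 wf [-3.7 -0.1 -0.2] grip 70.28632521629333 [ 0.5163 -0.0595  0.1247]
```

Static friction is holding the table still. I'll hold a while longer, then hand in.

```bash
python3 -m crank '[[[0,0,0,0,0,0],[0,0,0,0,0,0],[0,0,0,0,0,0],[0,0,0,0,0,0],[0,0,0,0,0,0],[0,0,0,0,0,0],[0,0,0,0,0,0],[0,0,0,0,0,0],[0,0,0,0,0,0],[0,0,0,0,0,0],[0,0,0,0,0,0],[0,0,0,0,0,0],[0,0,0,0,0,0],[0,0,0,0,0,0],[0,0,0,0,0,0],[0,0,0,0,0,0],[0,0,0,0,0,0],[0,0,0,0,0,0]]]' >/dev/null; python3 chk.py;  python3 -m crank '[[[0,0,0,0,0,0],[0,0,0,0,0,0],[0,0,0,0,0,0],[0,0,0,0,0,0],[0,0,0,0,0,0],[0,0,0,0,0,0],[0,0,0,0,0,0],[0,0,0,0,0,0],[0,0,0,0,0,0],[0,0,0,0,0,0],[0,0,0,0,0,0],[0,0,0,0,0,0],[0,0,0,0,0,0],[0,0,0,0,0,0],[0,0,0,0,0,0],[0,0,0,0,0,0]]]' >/dev/null; python3 chk.py
```

```text
28.88 to go up,left mm -0.24 0.57 wf [-2.8 -0.2 -1.6] grip 70.28498411178589 [ 0.5163 -0.0595  0.1247]
30.27 to go up,left mm -0.29 0.53 wf [-3.7 -0.1 -1.8] grip 70.28540253639221 [ 0.5163 -0.0595  0.1247]
```

```bash
python3 -c "
from workcell import bot
print(bot.job_done())"
```

```text
the job is handed in; nothing more can be done
None
```

I handed the job in at about 30 s: the dish sits under the ring lens, within about 1 mm of centre by the camera measurements, and has been still for over 4 s, with the gripped pusher still pressing the rim at about 3 N.

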